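# Press the bearing bushing into the globe stand

## Task

Take the brass bushing out of the green tray, feel it gently into the bore of the aluminium hub on the black globe stand, and press it in without forcing it until its collar sits fully home, flat on the hub. Let go of it and leave the morse key, the globe and the ship model where they are.

Things in the scene. Friction and masses are not known exactly. Their poses are not given: they have to be found in the camera images.
- bushing: Brass flanged bushing, 110 g, upright in the tray, collar up. Origin: centre of the shank's foot; z along its axis, up through the collar. Shank 24 mm diameter, 24 mm long; its foot tapers to 22.8 mm over the lowest 2 mm. Collar 38 mm diameter, 10 mm thick (24 to 34 mm above the origin). The hole in its top is too narrow for fingers.
- bushing_shoulder (a point): Centre of the underside of the collar, 24 mm above the bushing's origin; this face must come to rest on the hub's top face.
- stand_bore (a point): Nominal centre of the bore's mouth, in the hub's top face, 56 mm above the table; z up. The hub was clamped on by hand: the real bore lies up to 4 mm from here along each of the stand's x and y axes, so find it by feel or sight. Bore vertical, 25.2 mm across, 29 mm deep, no useful chamfer. The top face is flat, 84 x 84 mm, square to the stand.
- stand: Black base, 170 x 190 x 22 mm, fixed, with the 34 mm high hub. Origin: centre of its underside. Four sprung rubber balls in the bore wall, 15 mm below its mouth, grip the shank: a started bushing stops on them with its foot 8 to 13 mm deep; pressing it on takes 5 to 20 N until the collar lands. Over 35 N marks the hub or spoils the fit: bear on the hub lightly while seeking the bore.
- tray: Green parts tray, 120 x 120 mm, 12 mm high, fixed to the table; inner floor 4 mm above the table. Origin: centre of its underside. The bushing stands in it.
- morse_key: Steel morse key, 85 x 150 mm, 57 mm high, loose, to be left alone. Origin: centre of its underside.
- globe: Yellow globe 104 mm in diameter on a small black foot, 125 mm high, loose, to be left alone. Origin: centre of its underside.
- ship_model: Grey model ship on a wooden plinth, 50 x 220 mm, 115 mm high, loose, to be left alone. Origin: centre of its underside.
There are look-alikes about, which are no part of the job. Of the things like the bushing, leave any that is turquoise; of the rest the larger one is meant.

How it is judged:
By the outcome, as a careful person would: the job done as asked, in the order asked, and still so for the second after the job is handed in, with the robot touching nothing.
It also fails if it takes over 64 s, if anything falls off the work surface, if the arm or the gripper's body presses on something with over 40 N, if the wrist force passes 120 N, or if a joint passes its speed limit or range.

## Robot

A 6-joint arm with a two-finger parallel gripper is mounted at the origin on the work surface. World frame = base frame: x ahead of the robot, y to its left, z up, the work surface at z = 0. Lengths are in m, angles in rad, forces in N, time in s.
With the tool pointing down it reaches from about 0.35 to 0.8 m from the base axis. Payload 7.3 kg.
Tool frame: the origin (TCP) lies midway between the tips of the shut fingers; the grasp point (between the pads) lies 19 mm behind it; z points along the fingers, y is the direction in which the jaws open and shut (so a half turn about z gives the same grasp; the last joint's range is limited). The gripper opens to 85 mm and grips with 20 to 120 N. Pads are 22 mm wide; open, the fingers measure 114 mm over their backs; the gripper's body (76 mm by 85 mm) begins 54 mm behind the grasp point. The pads swing forward as they close: fully open they stand 13 mm farther back than shut.
Start: joints at [1.123, 0.342, 1.524, -0, 1.275, -0.146], TCP at [0.156, 0.501, 0.231] pointing down, gripper open.
Joint ranges: [-2.53, 2.53], [-0.77, 2.02], [0.04, 2.7], [-1, 4.14], [0.28, 2.66], [-3.11, 3.11]. Speed limits (rad/s): [2.57, 2.57, 3.14, 3.14, 3.14, 3.14].

## Interface

Orientations are given as [roll, pitch, yaw] about the fixed x, y, z axes, in that order (R = Rz(yaw) Ry(pitch) Rx(roll)).
In Python, from station import arm gives the robot as it stands. The module is installed in compiled form; this text tells all that it offers.
- The arm moves only by the shell command python3 -m handwheel 'ROWS' [OPENING]. ROWS is JSON, a list of rows, each a list of 4 numbers: the shift along the tool's x, y, z as a fraction of full scale, then the turn about the tool's z as a fraction of full scale. In form: [[dx, dy, dz, twist], ...]. A call has 1 to 12 rows; each row shifts and turns the pose as measured when the row begins, along the tool's axes as they then stand; what a row does not reach is not made up. Full scale, the value 1, is 300 mm for a shift and 180 degrees for a turn. A row lasts 1/8 s, in which the tool goes at most 62.5 mm and 10.7 degrees, less where a joint would pass 70% of its speed; a pose out of reach is approached as far as the arm can. A call with a number of a shift or a turn outside -1 to 1 is refused whole. A call with a gripper value outside its range is refused whole. OPENING is the opening, from 0 (shut) to 1 (fully open), set as the call begins (- or left out, the last holds). The fingers move at their own pace and stop on an object; the grip force is fixed at half the most. Time passes only in rows, so rows that do not move let the fingers close. It gives the time, the measured TCP pose, the force and the opening at its end, in the units of the state.
- arm.read_state(): the state, without advancing time (a new reading comes with each control period).
- arm.grab_frame(name): name is "side" or "top"; returns a dict with "pixels" (480x640x3 uint8, red, green, blue), "mtx" (3x3 intrinsics, pixels), "world_from_camera" (4x4, takes a point from camera to world coordinates). Camera axes: x right, y down, z forward; pixel columns grow to the right and rows downward; lengths in m; the calibration is good to about 2 mm. A picture is of the moment at which its call begins. There is no depth.
- arm.close_job(): hands the job in, once; it reports no verdict.
Trained networks look in a picture, given as the dict that the camera call returned (one of the last four; its "shot" number tells which), for a name from the list of things; names that differ only in an ending like _2 or _b are one class to them, and where a whole thing is asked for, a point or a joint stands for the part that bears it (a point fixed in the world has none). Each returns a list of dicts, best first, with "score" (0 to 1); they miss things now and then, are a little off and sometimes report something else, mostly with a low value. They report only what shows in the picture. A call takes as long as a camera call. They do not tell look-alikes from the thing itself.
- arm.look_for(picture, query): "location" ([row, column] in pixels, amid what is visible of it).
- arm.outline_of(picture, query): "region" (480x640 bool, what is visible of it) and "location" ([row, column] in pixels, amid what is visible of it).
The state is a dict: "time_s": time; "joints": joint angles; "joint_vel": joint speeds; "effort": joint torques, N m; "ee_pos": TCP position; "tcp_rot": TCP orientation; "ft_force": force on the tool from outside, world axes, zero at the start; "wrist_torque": the same for the moment, N m; "finger_gap": finger opening in m.
Only numpy, scipy, OpenCV 4.12 (cv2) and the standard library are available. Lean on these libraries where they do the work, as an engineer would, in place of code of your own. Each camera call takes 0.05 s, during which the arm holds its last target. There are 200 camera calls.

## Working session

There is one attempt and no reset: what is moved stays moved. The work goes in short steps, Python scripts to look and compute and a shell command to move; the robot and the scene stay as the last step left them, time stands still between calls to the robot, and variables do not carry over. Pictures are saved under pics/ and viewed, about 8 in all and at most 12, crops included, and the job is handed in when it is done.

```bash
mkdir -p pics
cat > h.py <<'E'
import numpy as np, cv2
from station import arm
from scipy.spatial.transform import Rotation as R
def save(n,img): cv2.imwrite(f'pics/{n}.png',cv2.cvtColor(np.ascontiguousarray(img),cv2.COLOR_RGB2BGR))
def ray(f,rc,z):
    T=f['world_from_camera'];d=T[:3,:3]@np.linalg.inv(f['mtx'])@[rc[1],rc[0],1];o=T[:3,3]
    return o+d*(z-o[2])/d[2]
def proj(f,p):
    T=np.linalg.inv(f['world_from_camera']);c=T[:3,:3]@np.array(p).T.reshape(3,-1)+T[:3,3:4]
    u=f['mtx']@c;return (u[:2]/u[2])[::-1].T
E
cat > a.py <<'E'
from h import *
s=arm.read_state();print({k:np.round(v,3).tolist() for k,v in s.items()})
ims=[]
for n in('top','side'):
    f=arm.grab_frame(n);ims.append(f['pixels']);print(n,np.round(f['world_from_camera'],3).tolist(),f['mtx'].tolist())
    for q in('bushing','stand','tray','morse_key','globe','ship_model'):
        for d in arm.look_for(f,q)[:4]: print(q,round(d['score'],2),np.round(d['location']),np.round(ray(f,d['location'],0.03),3))
    save('0'+n,f['pixels'])
E
python3 a.py
```

```text
{'time_s': 0.0, 'joints': [1.123, 0.343, 1.525, -0.0, 1.275, -0.146], 'joint_vel': [-0.0, -0.0, 0.001, -0.001, -0.0, 0.001], 'effort': [-0.001, -43.368, -24.601, -0.0, 0.008, -0.0], 'ee_pos': [0.156, 0.501, 0.231], 'tcp_rot': [-3.14, -0.0, 2.84], 'ft_force': [0.116, -0.098, 0.194], 'wrist_torque': [0.029, 0.034, -0.028], 'finger_gap': 0.085}
top [[-0.006, -0.996, 0.094, 0.451], [-1.0, 0.008, 0.019, 0.044], [-0.02, -0.094, -0.995, 1.299], [0.0, 0.0, 0.0, 1.0]] [[621.7497048146749, 0.0, 325.98721479562], [0.0, 621.7497048146749, 251.77964501627764], [0.0, 0.0, 1.0]]
bushing 0.72 [292. 213.] [0.49  0.301 0.03 ]
bushing 0.65 [282. 165.] [0.512 0.399 0.03 ]
stand 0.88 [264. 362.] [ 0.544 -0.006  0.03 ]
globe 0.94 [160. 457.] [ 0.759 -0.205  0.03 ]
ship_model 0.78 [169. 250.] [0.745 0.225 0.03 ]
side [[-0.963, -0.175, 0.206, 0.405], [-0.27, 0.655, -0.706, 0.64], [-0.011, -0.735, -0.678, 0.651], [0.0, 0.0, 0.0, 1.0]] [[472.8250020887457, 0.0, 322.7237392695351], [0.0, 472.8250020887457, 239.4797786187885], [0.0, 0.0, 1.0]]
bushing 0.8 [453. 303.] [0.508 0.394 0.03 ]
bushing 0.77 [396. 405.] [0.392 0.279 0.03 ]
bushing 0.63 [394. 332.] [0.492 0.304 0.03 ]
stand 0.66 [254. 346.] [0.54 0.02 0.03]
tray 0.97 [391. 345.] [0.476 0.294 0.03 ]
morse_key 0.76 [174. 406.] [ 0.471 -0.266  0.03 ]
globe 0.82 [164. 278.] [ 0.766 -0.232  0.03 ]
ship_model 0.65 [319. 189.] [0.754 0.235 0.03 ]
```

View pics/0top.png

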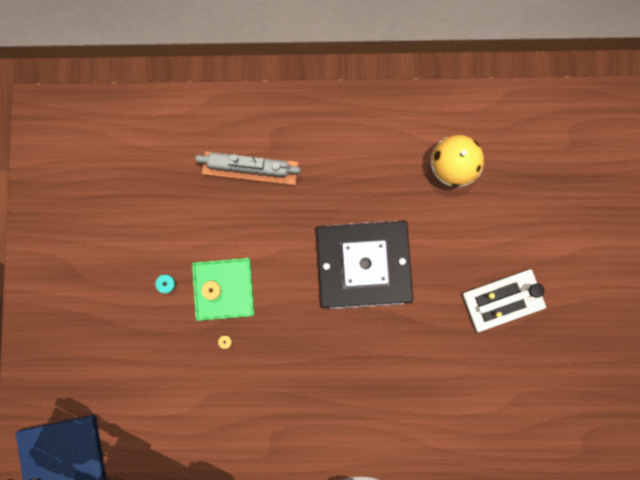

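View pics/0side.png

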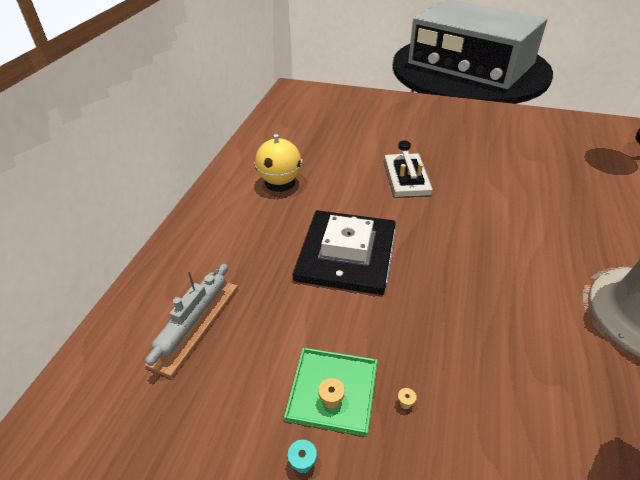

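```bash
cat > b.py <<'E'
from h import *
tiles=[]
for n,boxes in(('top',((265,185),(240,340))),('side',((365,305),(208,322)))):
    f=arm.grab_frame(n);im=f['pixels']
    for (r,c) in boxes:
        tiles.append(cv2.resize(im[r:r+50,c:c+50],(290,290),interpolation=cv2.INTER_NEAREST))
    hsv=cv2.cvtColor(im,cv2.COLOR_RGB2HSV);(r,c)=boxes[0]
    m=(hsv[...,0]>8)&(hsv[...,0]<28)&(hsv[...,1]>90)&(hsv[...,2]>(150));k=np.zeros_like(m);k[r:r+50,c:c+50]=1;m&=k
    if n=='top':
        p=np.argwhere(m);print('collar bbox',p.min(0),p.max(0),'n',len(p),ray(f,p.mean(0),.038),ray(f,(p.min(0)+p.max(0))/2,.038))
    (r,c)=boxes[1];g=im[r:r+50,c:c+50].mean(2)
    white=(g>150).astype(np.uint8)
    cs,_=cv2.findContours(white,cv2.RETR_EXTERNAL,cv2.CHAIN_APPROX_NONE);cn=max(cs,key=cv2.contourArea)
    print(n,'white area',cv2.contourArea(cn),cv2.minAreaRect(cn))
    fill=np.zeros_like(white);cv2.drawContours(fill,[cn],-1,1,-1)
    nn,lab,st,ce=cv2.connectedComponentsWithStats(((fill==1)&(g<150)).astype(np.uint8))
    for i in range(1,nn):
        if st[i,4]>15:
            rc=ce[i][::-1]+[r,c];print('bore',st[i],rc,ray(f,rc,.056))
    np.set_printoptions(linewidth=200)
    if n=='top':
        print(g[16:34,16:34].astype(int))
        print('twocorner',[np.round(ray(f,q[::-1]+np.array([r,c]),.056),4) for q in cv2.boxPoints(cv2.minAreaRect(cn))])
save('1crops',np.vstack([np.hstack(tiles[:2]),np.hstack(tiles[2:])]))
E
python3 b.py
```

```text
collar bbox [270 185] [304 219] n 397 [0.49289683 0.31950524 0.038     ] [0.50002263 0.32064422 0.038     ]
top white area 1820.0 ((25.29646873474121, 22.946897506713867), (43.702980041503906, 43.836021423339844), 86.18592071533203)
bore [20 18 11 11 97] [262.92783505 365.15463918] [ 0.54522483 -0.01072431  0.056     ]
[[253 253 253 253 253 253 251 248 244 243 244 248 250 253 253 253 253 253]
 [253 253 253 253 252 248 233 209 187 181 185 206 229 245 251 253 253 253]
 [253 253 253 252 246 219 176 137 114 108 115 125 160 208 240 251 253 253]
 [253 253 253 249 225 164 123 110  99 100  99  93 100 145 209 245 252 253]
 [253 253 251 239 181 124 115 107 108 107 102  95  86 101 160 230 250 253]
 [253 253 249 219 149 116 118 122 117 113 112 106  90  76 120 201 246 253]
 [253 252 245 198 131 117 121 126 123 125 120 114  92  67  94 174 242 252]
 [253 252 242 189 127 116 123 125 127 122 125 119 101  68  83 169 239 252]
 [253 253 247 209 140 124 124 123 126 124 122 120 102  74  91 171 240 252]
 [253 253 250 227 164 126 125 126 124 125 123 117  99  82 116 197 245 253]
 [253 253 252 240 190 139 129
[... 232 characters left out ...]
3 185 183 211 236 248 252 253 253 253]
 [253 253 253 253 253 252 251 249 247 245 246 248 251 253 253 253 253 253]
 [253 253 253 253 253 253 253 253 253 253 253 253 253 253 253 253 253 253]
 [253 253 253 253 253 253 253 253 253 253 253 253 253 253 253 253 253 253]
 [253 253 253 253 253 253 253 253 253 253 253 253 253 253 253 253 253 253]]
twocorner [array([0.5865, 0.0353, 0.056 ]), array([ 0.5917, -0.0525,  0.056 ]), array([ 0.5041, -0.057 ,  0.056 ]), array([0.4989, 0.0303, 0.056 ])]
side white area 1294.5 ((25.1299991607666, 23.59000015258789), (47.376155853271484, 31.112699508666992), 8.130102157592773)
bore [20 20 12  9 77] [232.03896104 347.55844156] [ 0.54614776 -0.01170778  0.056     ]
```

View pics/1crops.png

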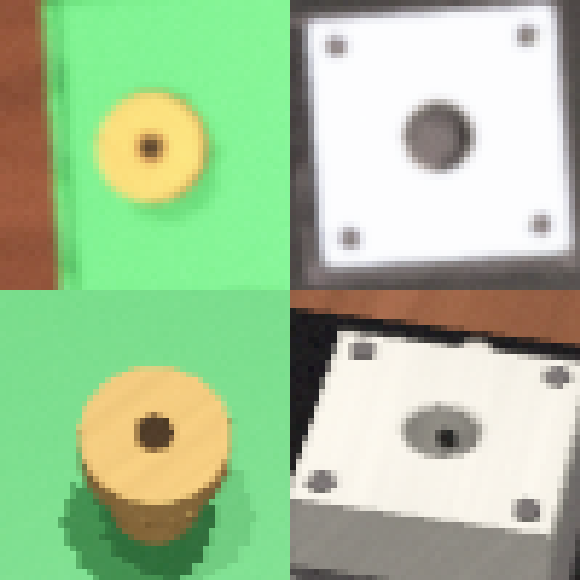

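In both views there are three bushing-like things:
- **Brass in the green tray:** top [290,211], side [392,332]
- **Turquoise, to be left:** top [284,165], side [456,302]
- **Small brass outside the tray:** top [342,224], side [398,406]

I choose the larger brass one in the tray. The crop confirms it, with its collar up. The bore is dark at top [263,365] and side [232,347.6].

```bash
cat > c.py <<'E'
from h import *
for n,b in(('top',(272,197,36,30)),('side',(370,312,50,45))):
    f=arm.grab_frame(n);r,c,h,w=b;im=f['pixels'].astype(int)[r:r+h,c:c+w]
    m=((im[...,0]>190)&(im[...,2]<170)&(im[...,0]>im[...,1]+15)).astype(np.uint8)
    cn=max(cv2.findContours(m,cv2.RETR_EXTERNAL,cv2.CHAIN_APPROX_NONE)[0],key=cv2.contourArea)
    e=cv2.fitEllipse(cn);rc=np.array(e[0][::-1])+[r,c];print(n,e,rc,ray(f,rc,.038))
    d=np.argwhere((im.sum(2)<270)&(np.hypot(*(np.indices((h,w))-np.array(e[0][::-1])[:,None,None]))<5));print('hole',len(d),ray(f,d.mean(0)+[r,c],.038) if len(d) else '')
E
python3 c.py
cat > to.py <<'E'
import sys
from h import *
s=arm.read_state();Rm=R.from_euler('xyz',s['tcp_rot']).as_matrix()
print('t',s['time_s'],'pos',np.round(s['ee_pos'],4),'yaw',np.round(s['tcp_rot'],4),'F',np.round(s['ft_force'],1),'gap',s['finger_gap'])
if len(sys.argv)>1:
    t=np.array(list(map(float,sys.argv[1:4])));print('tool shift mm',np.round(Rm.T@(t-s['ee_pos'])*1e3,1),'frac',np.round(Rm.T@(t-s['ee_pos'])/.3,4))
E
python3 -m handwheel '[[0,0,0,0.058],[0,0,0,0.058],[0,0,0,0.058],[0,0,0,0.058],[0,0,0,0.058],[0,0,0,0.058],[0,0,0,0.056],[0,0,0,0]]' 1; python3 to.py .49 .303 .1
```

```text
top ((13.944787979125977, 17.764724731445312), (16.611953735351562, 17.21434211730957), 174.18655395507812) [289.76472473 210.94478798] [0.49428072 0.30231367 0.038     ]
hole 3 [0.49448831 0.30356381 0.038     ]
side ((19.02894401550293, 19.7900390625), (22.49873161315918, 24.85917091369629), 91.74649810791016) [389.79003906 331.02894402] [0.49476501 0.30219798 0.038     ]
hole 25 [0.49488006 0.30082025 0.038     ]
time_s: 1.9
ee_pos: [0.156, 0.5013, 0.2314]
tcp_rot: [3.142, -0.0, 1.535]
ft_force: [0.3, -0.9, 0.5]
finger_gap: 0.0853
t 1.9 pos [0.156  0.5013 0.2314] yaw [ 3.1415e+00 -2.0000e-04  1.5346e+00] F [ 0.3 -0.9  0.5] gap 0.08526631369559942
tool shift mm [-186.1  340.9  131.4] frac [-0.6204  1.1364  0.4379]
```

```bash
python3 -m handwheel '[[0,0,0,-0.0115],[-0.083,0.141,0.04,0],[-0.083,0.141,0.05,0],[-0.083,0.141,0.05,0],[-0.083,0.141,0.05,0],[-0.083,0.141,0.05,0],[-0.083,0.141,0.05,0],[-0.083,0.141,0.05,0],[-0.083,0.141,0.05,0],[0,0,0,0]]' 1; python3 to.py .4945 .3023 .05
```

```text
time_s: 3.15
ee_pos: [0.5101, 0.3058, 0.1113]
tcp_rot: [3.139, -0.005, 1.62]
ft_force: [-0.9, 0.6, -0.1]
finger_gap: 0.0857
t 3.15 pos [0.5101 0.3058 0.1113] yaw [ 3.1386 -0.0049  1.6197] F [-0.9  0.6 -0.1] gap 0.08565620102399137
tool shift mm [ -3.1 -16.   61.3] frac [-0.0102 -0.0532  0.2042]
```

```bash
python3 -m handwheel '[[0,0,0,0],[0,-0.025,0.07,0.01],[0,-0.025,0.07,0],[0,0,0.06,0],[0,0,0,0],[0,0,0,0]]' 1; python3 to.py .4945 .3023 .016
```

```text
time_s: 3.9
ee_pos: [0.4913, 0.3103, 0.0536]
tcp_rot: [3.135, -0.007, 1.604]
ft_force: [0.4, 0.1, 0.5]
finger_gap: 0.0854
t 3.9 pos [0.4913 0.3103 0.0536] yaw [ 3.1354 -0.0073  1.6037] F [0.4 0.1 0.5] gap 0.08543251569429067
tool shift mm [-8.4  2.7 37.6] frac [-0.0278  0.009   0.1253]
```

```bash
python3 -m handwheel '[[-0.014,0.005,0.02,0.005],[-0.014,0.005,0.03,0.005],[0,0,0.03,0],[0,0,0.025,0],[0,0,0.015,0],[0,0,0,0],[0,0,0,0]]' 1; python3 to.py .4945 .3023 .016
```

```text
time_s: 4.78
ee_pos: [0.4957, 0.3021, 0.0164]
tcp_rot: [3.134, -0.008, 1.571]
ft_force: [-0.9, 0.8, -0.4]
finger_gap: 0.0854
t 4.775 pos [0.4957 0.3021 0.0164] yaw [ 3.1336 -0.0084  1.5706] F [-0.9  0.8 -0.4] gap 0.08540778570887629
tool shift mm [ 0.2 -1.2  0.4] frac [ 0.0007 -0.0041  0.0014]
```

```bash
python3 -m handwheel '[[0,-0.003,0,0],[0,0,0,0],[0,0,0,0],[0,0,0,0],[0,0,0,0],[0,0,0,0],[0,0,0,0],[0,0,0,0]]' 0; python3 to.py
python3 - <<'E'
from h import *
f=arm.grab_frame('side');save('2grip',cv2.resize(f['pixels'][300:460,230:430],(800,640))[:600]);
E
```

```text
time_s: 5.78
ee_pos: [0.4952, 0.3024, 0.0174]
tcp_rot: [3.132, -0.009, 1.571]
ft_force: [-0.8, 0.2, 0.8]
finger_gap: 0.0353
t 5.775 pos [0.4952 0.3024 0.0174] yaw [ 3.1321 -0.0092  1.5709] F [-0.8  0.2  0.8] gap 0.03528950869196752
```

View pics/2grip.png

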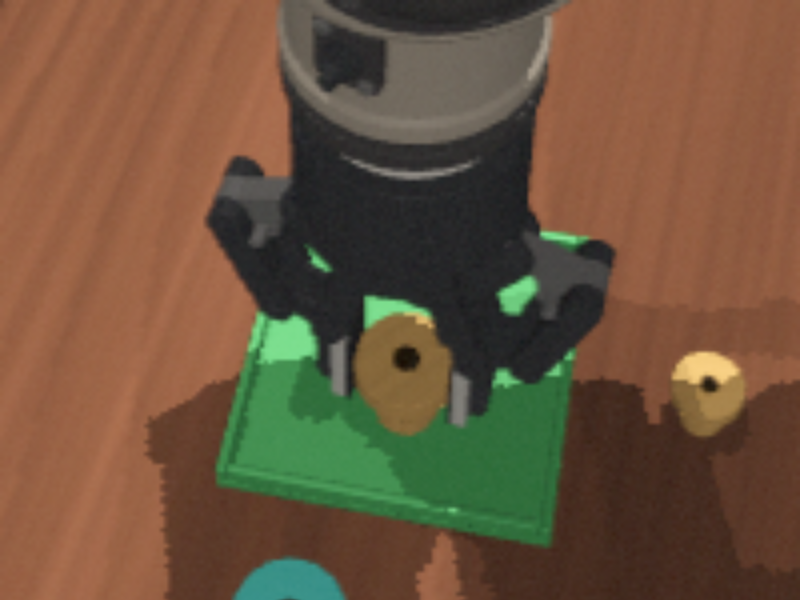

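The side crop shows the jaws either side of the brass bushing's collar at about (405,370) in the crop. The small brass bushing at (708,390) and the turquoise one at the bottom edge are clear. Now I lift.

```bash
python3 -m handwheel '[[0,0,-0.02,0],[0,0,-0.05,0],[0,0,-0.07,0],[0,0,-0.07,0],[0,0,-0.05,0],[0,0,-0.02,0],[0,0,0,0],[0,0,0,0]]' 0; python3 to.py .546 -.0112 .095
python3 - <<'E'
from h import *
f=arm.grab_frame('side');save('3lift',cv2.resize(f['pixels'][230:390,250:450],(750,600)));
E
```

```text
time_s: 6.82
ee_pos: [0.4941, 0.3015, 0.107]
tcp_rot: [3.132, -0.009, 1.571]
ft_force: [-0.2, 0.2, -1.2]
finger_gap: 0.0357
t 6.825 pos [0.4941 0.3015 0.107 ] yaw [ 3.1318 -0.0092  1.5709] F [-0.2  0.2 -1.2] gap 0.0357042394065605
tool shift mm [-312.8   51.8    9.6] frac [-1.0426  0.1726  0.032 ]
```

View pics/3lift.png

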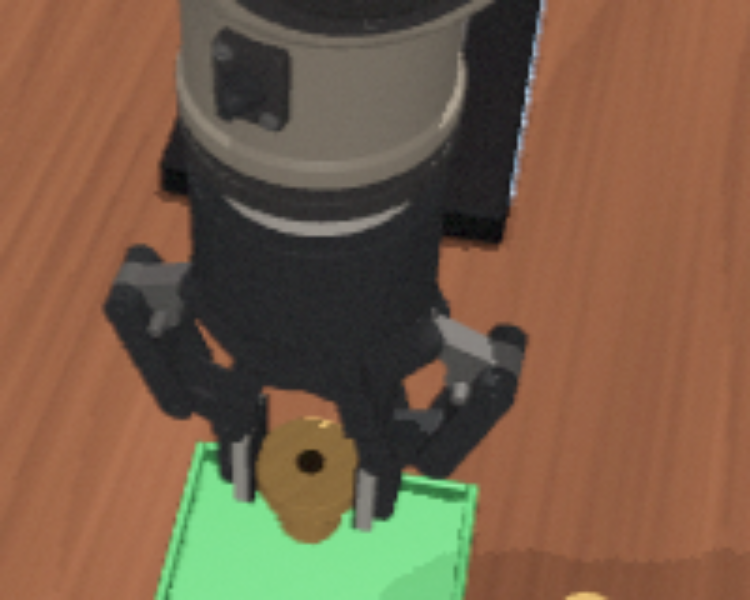

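```bash
python3 - <<'E'
from h import *
f=arm.grab_frame('side');im=f['pixels'].astype(int);s=arm.read_state()
r,c=343,323;d=np.argwhere(im[r:r+20,c:c+20].sum(2)<130)
print(len(d),d.mean(0)+[r,c],ray(f,d.mean(0)+[r,c],s['ee_pos'][2]+.0206),s['ee_pos'])
E
python3 -m handwheel '[[-0.05,0.0086,0,0],[-0.1,0.0173,0,0],[-0.1,0.0173,0,0],[-0.1,0.0173,0,0],[-0.1,0.0173,0,0],[-0.1,0.0173,0,0],[-0.1,0.0173,0,0],[-0.1,0.0173,0,0],[-0.1,0.0173,0,0],[-0.1,0.0173,0,0],[-0.05,0.0086,0,0],[0,0,0,0]]' 0; python3 to.py .546 -.0112 .095
```

```text
34 [351.97058824 333.05882353] [0.49303812 0.29875483 0.12743339] [0.49407488 0.30149036 0.10683339]
time_s: 8.43
ee_pos: [0.5441, -0.0177, 0.1006]
tcp_rot: [3.14, -0.006, 1.568]
ft_force: [-0.0, 0.6, -1.0]
finger_gap: 0.0361
t 8.425 pos [ 0.5441 -0.0177  0.1006] yaw [ 3.14   -0.0061  1.5678] F [-0.   0.6 -1. ] gap 0.03613147439041315
tool shift mm [6.4 1.8 5.6] frac [0.0215 0.0061 0.0186]
```

```bash
python3 -m handwheel '[[0.012,0.004,0.02,0],[0.012,0.004,0.02,0],[0,0,0.02,0],[0,0,0.02,0],[0,0,0,0],[0,0,0,0]]' 0; python3 to.py .5466 -.0105 .0725
python3 - <<'E'
from h import *
f=arm.grab_frame('side');s=arm.read_state()
print(np.round(proj(f,np.array([s['ee_pos']+[0,0,.0206],[.5457,-.0112,.056]]).T),1))
save('4hub',cv2.resize(f['pixels'][170:290,270:430],(800,600),interpolation=cv2.INTER_CUBIC));np.save('s.npy',f['pixels'])
E
```

```text
time_s: 9.18
ee_pos: [0.5457, -0.0063, 0.0742]
tcp_rot: [-3.141, -0.007, 1.572]
ft_force: [0.3, 0.9, -1.7]
finger_gap: 0.0354
t 9.175 pos [ 0.5457 -0.0063  0.0742] yaw [-3.1411 -0.0071  1.5719] F [ 0.3  0.9 -1.7] gap 0.03542201736437413
tool shift mm [-4.2  0.9  1.6] frac [-0.0139  0.0031  0.0055]
[[297.1 333.4]
 [789.1 848.6]]
```

View pics/4hub.png

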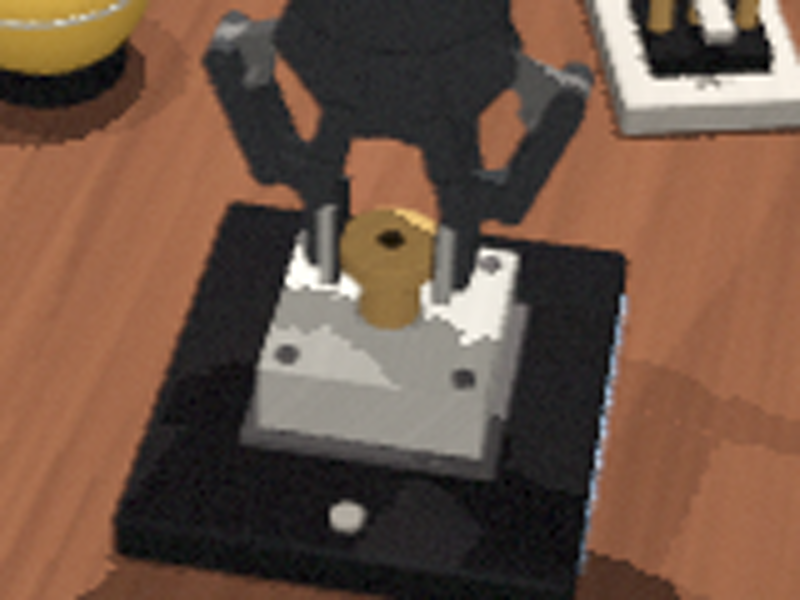

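The side crop shows the bushing held upright just over the hub. The collar hole is at crop (391,238), which is pixel [217.6,348], and the key and globe are untouched. I measure the offset of bushing from TCP next.

```bash
sed -i 's/@np.array(p).T.reshape(3,-1)/@np.atleast_2d(p).T/' h.py
python3 - <<'E'
from h import *
f=arm.grab_frame('side');im=f['pixels'].astype(int);s=arm.read_state()
r,c=211,341;w=np.clip(110-im[r:r+13,c:c+15].mean(2),0,None);print(im[r:r+13,c:c+15].mean(2).astype(int))
d=np.argwhere(w>35);rc=np.average(d,axis=0,weights=w[w>35])+[r,c]
q=ray(f,rc,s['ee_pos'][2]+.0206)+[-.0001,.0014,0];print(rc,q,s['ee_pos'],'off mm',(q-s['ee_pos'])*1e3)
E
```

```text
[[124 118 116 116 129 130 134 138 138 135 125 121 115 116 117]
 [119 106 108 109 106 107 106 106 167 180 172 169 145 125 116]
 [103 107 108 107 106 104 107 102 107 110 171 182 184 172 144]
 [109 110 107 104 105 106 108 108 109 107 107 170 182 180 180]
 [103 105 107 108 110 108 107 109 108 108 108 106 107 170 183]
 [105 105 108 107 106  80  53  45  48  98 104 107 107 108 109]
 [106 107 109 108  82  39  21  24  26  58 103 107 107 105 107]
 [108 110 108 109  78  42  27  22  21  46  97 108 105 107 108]
 [109 106 108 105 106  92  60  49  68 104 109 104 105 106 107]
 [107 106 106 106 107 108 108 107 107 104 105 108 108 110 108]
 [105 107 108 108 110 108 107 105 107 106 108 110 107 107 107]
 [106 109 111 109 107 107 106 103 109 109 108 109 107 105 108]
 [100 107 111 105 106 107 106 106 109 107 107 107 112 111 100]]
[217.46304676 347.95746606] [ 0.54543143 -0.00675369  0.0948904 ] [ 0.54565856 -0.00645614  0.0742904 ] off mm [-0.22713805 -0.29754966 20.6       ]
```

```bash
python3 -m handwheel '[[-0.0155,0.001,0,0],[0,0,0,0],[0,0,0,0]]' 0; python3 to.py .546 -.011 .0705
```

```text
time_s: 9.65
ee_pos: [0.5463, -0.0118, 0.0747]
tcp_rot: [3.141, -0.007, 1.571]
ft_force: [0.5, -0.1, -0.9]
finger_gap: 0.0357
t 9.65 pos [ 0.5463 -0.0118  0.0747] yaw [ 3.141  -0.0069  1.5711] F [ 0.5 -0.1 -0.9] gap 0.03569280857435815
tool shift mm [ 0.8 -0.3  4.2] frac [ 0.0027 -0.001   0.0142]
```

```bash
python3 -m handwheel '[[0.002,-0.001,0.005,0],[0,0,0.005,0],[0,0,0.004,0],[0,0,0.003,0],[0,0,0,0]]' 0; python3 to.py .546 -.011 .0694
```

```text
time_s: 10.28
ee_pos: [0.5459, -0.011, 0.0692]
tcp_rot: [3.141, -0.007, 1.571]
ft_force: [-0.2, 0.4, -0.4]
finger_gap: 0.0356
t 10.275 pos [ 0.5459 -0.011   0.0692] yaw [ 3.1412 -0.007   1.5713] F [-0.2  0.4 -0.4] gap 0.03558265927702834
tool shift mm [ 0.   0.1 -0.2] frac [ 0.0001  0.0004 -0.0007]
```

```bash
for i in 1; do python3 -m handwheel '[[0,0,0.003,0],[0,0,0.003,0]]' 0; done; python3 to.py .546 -.011 .0694
```

```text
time_s: 10.52
ee_pos: [0.546, -0.011, 0.0674]
tcp_rot: [3.141, -0.007, 1.571]
ft_force: [-0.1, -0.1, -1.1]
finger_gap: 0.0354
t 10.525 pos [ 0.546  -0.011   0.0674] yaw [ 3.141  -0.0069  1.5714] F [-0.1 -0.1 -1.1] gap 0.03544511623943486
tool shift mm [-0.  0. -2.] frac [-0.      0.0001 -0.0068]
```

```bash
python3 -m handwheel '[[0,0,0.003,0]]' 0
```

```text
time_s: 10.65
ee_pos: [0.546, -0.011, 0.0664]
tcp_rot: [3.141, -0.007, 1.571]
ft_force: [-0.3, 0.6, -1.2]
finger_gap: 0.036
```

```bash
python3 -m handwheel '[[0,0,0.003,0],[0,0,0.003,0]]' 0;python3 -m handwheel '[[0,0,0.003,0],[0,0,0.003,0]]' 0
```

```text
time_s: 10.9
ee_pos: [0.546, -0.011, 0.0645]
tcp_rot: [3.141, -0.007, 1.571]
ft_force: [-0.0, -0.2, -0.2]
finger_gap: 0.0355
time_s: 11.15
ee_pos: [0.546, -0.011, 0.0626]
tcp_rot: [3.141, -0.007, 1.571]
ft_force: [-0.2, -0.7, -0.8]
finger_gap: 0.0354
```

```bash
python3 -m handwheel '[[0,0,0.003,0]]' 0;python3 -m handwheel '[[0,0,0.003,0]]' 0
```

```text
time_s: 11.28
ee_pos: [0.5459, -0.011, 0.0616]
tcp_rot: [3.141, -0.007, 1.571]
ft_force: [-0.3, -0.0, -1.6]
finger_gap: 0.0353
time_s: 11.4
ee_pos: [0.546, -0.011, 0.0606]
tcp_rot: [3.141, -0.007, 1.571]
ft_force: [-0.1, 0.5, -2.2]
finger_gap: 0.0357
```

```bash
python3 -m handwheel '[[0,0,0.003,0]]' 0
```

```text
time_s: 11.52
ee_pos: [0.546, -0.011, 0.0596]
tcp_rot: [3.141, -0.007, 1.571]
ft_force: [-0.2, 1.2, -0.8]
finger_gap: 0.0354
```

```bash
python3 -m handwheel '[[0,0,0.003,0]]' 0
python3 - <<'E'
from h import *
f=arm.grab_frame('side')
save('5in',cv2.resize(f['pixels'][190:280,290:410],(800,600),interpolation=cv2.INTER_CUBIC))
E
```

```text
time_s: 11.65
ee_pos: [0.546, -0.011, 0.0587]
tcp_rot: [3.141, -0.007, 1.571]
ft_force: [-0.0, 0.6, -2.5]
finger_gap: 0.0355
```

View pics/5in.png

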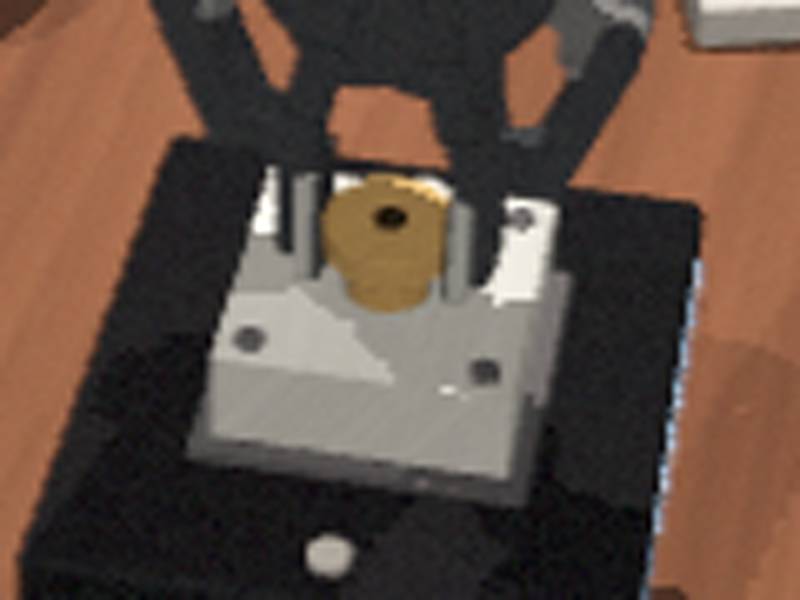

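The bushing is in the bore, with a short shank showing under the collar at crop (388,290). The fingertips are close to the hub face. I let go here and will press from above with shut fingers.

```bash
python3 -m handwheel '[[0,0,0,0],[0,0,0,0],[0,0,0,0],[0,0,0,0],[0,0,0,0],[0,0,-0.02,0],[0,0,-0.04,0],[0,0,-0.06,0],[0,0,-0.04,0],[0,0,-0.02,0],[0,0,0,0]]' 1; python3 to.py .5458 -.0113 .09;  python3 - <<'E'
from h import *
f=arm.grab_frame('side')
save('6rel',cv2.resize(f['pixels'][190:280,290:410],(800,600),interpolation=cv2.INTER_CUBIC))
E
```

```text
time_s: 13.08
ee_pos: [0.5466, -0.0115, 0.1174]
tcp_rot: [3.138, -0.006, 1.571]
ft_force: [0.3, -0.2, -0.6]
finger_gap: 0.0851
t 13.075 pos [ 0.5466 -0.0115  0.1174] yaw [ 3.1382 -0.0064  1.5714] F [ 0.3 -0.2 -0.6] gap 0.08508397265961722
tool shift mm [ 0.  -0.9 27.4] frac [ 0.     -0.0031  0.0913]
```

View pics/6rel.png

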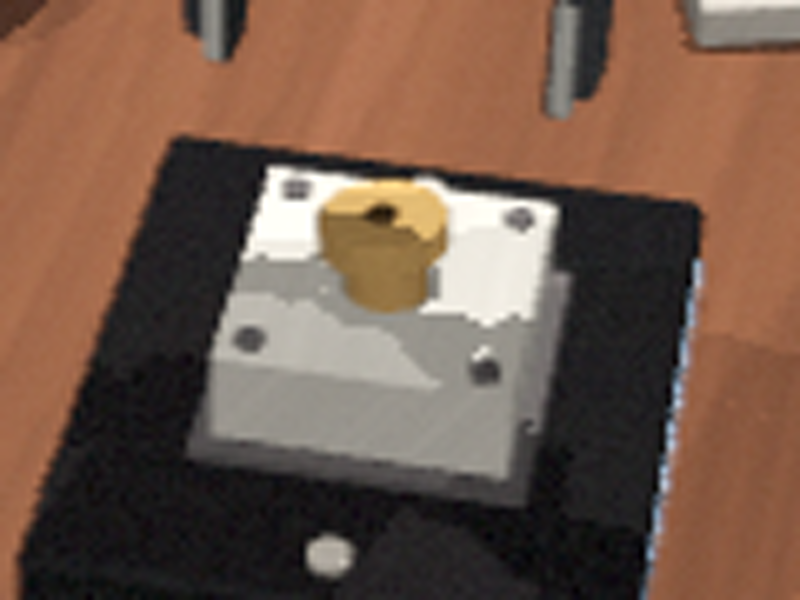

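Released, the bushing stands started in the bore with its collar at crop (383,215). Next I shut the fingers and come down on it.

```bash
python3 -m handwheel '[[0,-0.003,0,0],[0,0,0,0],[0,0,0,0],[0,0,0,0],[0,0,0,0],[0,0,0,0],[0,0,0.02,0],[0,0,0.025,0],[0,0,0.025,0],[0,0,0.012,0],[0,0,0,0]]' 0; python3 to.py .546 -.0112 .082
```

```text
time_s: 14.5
ee_pos: [0.5442, -0.0111, 0.0884]
tcp_rot: [-3.14, -0.007, 1.571]
ft_force: [-0.7, -0.4, 0.4]
finger_gap: 0.0001
t 14.5 pos [ 0.5442 -0.0111  0.0884] yaw [-3.14   -0.0073  1.5712] F [-0.7 -0.4  0.4] gap 7.658029021902577e-05
tool shift mm [-0.2  1.8  6.4] frac [-0.0006  0.006   0.0214]
```

```bash
python3 -m handwheel '[[0,0.006,0.003,0],[0,0,0.006,0],[0,0,0.005,0],[0,0,0,0]]' 0; python3 -m handwheel '[[0,0,0.003,0],[0,0,0.003,0]]' 0;python3 -m handwheel '[[0,0,0.003,0]]' 0
```

```text
time_s: 15.0
ee_pos: [0.5465, -0.0111, 0.0844]
tcp_rot: [-3.141, -0.007, 1.571]
ft_force: [-0.3, -0.3, 0.2]
finger_gap: -0.0002
time_s: 15.25
ee_pos: [0.5466, -0.0111, 0.0827]
tcp_rot: [-3.141, -0.007, 1.571]
ft_force: [-0.3, -0.7, 0.3]
finger_gap: -0.0001
time_s: 15.38
ee_pos: [0.5466, -0.0111, 0.0817]
tcp_rot: [-3.141, -0.007, 1.571]
ft_force: [-0.2, 0.7, -0.2]
finger_gap: 0.0002
```

```bash
for k in 1 2 3 4; do python3 -m handwheel '[[0,0,0.003,0]]' 0 | egrep 'ee_pos|force'; done
```

```text
ee_pos: [0.5466, -0.0111, 0.0808]
ft_force: [0.6, -0.8, -0.7]
ee_pos: [0.5466, -0.0111, 0.0798]
ft_force: [1.2, -0.7, -0.4]
ee_pos: [0.5466, -0.011, 0.0789]
ft_force: [-0.6, 0.0, 2.7]
ee_pos: [0.5468, -0.0108, 0.0783]
ft_force: [-0.4, 1.4, 5.1]
```

```bash
for k in 1 2 3 4; do python3 -m handwheel '[[0,0,0.003,0]]' 0 | egrep 'ee_pos|force'; done
```

```text
ee_pos: [0.547, -0.0105, 0.078]
ft_force: [-1.2, 1.8, 6.7]
ee_pos: [0.5473, -0.0102, 0.0778]
ft_force: [-2.4, 2.0, 7.4]
ee_pos: [0.5475, -0.0099, 0.0777]
ft_force: [-1.2, 1.9, 8.1]
ee_pos: [0.5477, -0.0097, 0.0777]
ft_force: [-1.7, 1.2, 8.2]
```

```bash
python3 -m handwheel '[[0,0,-0.008,0],[-0.005,-0.006,0,0],[0,0,0,0]]' 0 | egrep 'ee_pos|force'; for k in 1 2 3 ; do python3 -m handwheel '[[0,0,0.006,0]]' 0 | egrep 'ee_pos|force'; done
```

```text
ee_pos: [0.5457, -0.0115, 0.0799]
ft_force: [0.2, 0.4, 0.8]
ee_pos: [0.5457, -0.0115, 0.0781]
ft_force: [-0.5, 0.2, 3.5]
ee_pos: [0.5459, -0.0112, 0.077]
ft_force: [-4.4, 4.7, 15.3]
ee_pos: [0.5459, -0.0105, 0.0765]
ft_force: [-4.8, 3.9, 15.2]
```

```bash
python3 -m handwheel '[[0,0,-0.012,0],[0.006,-0.016,0,0],[0,0,0,0]]' 0 | egrep 'ee_pos|force'; for k in 1 2 3 4; do python3 -m handwheel '[[0,0,0.006,0]]' 0 | egrep 'ee_pos|force'; done
python3 - <<'E'
from h import *
f=arm.grab_frame('side')
save('7press',cv2.resize(f['pixels'][190:280,290:410],(800,600),interpolation=cv2.INTER_CUBIC))
E
```

```text
ee_pos: [0.5405, -0.0085, 0.0799]
ft_force: [0.1, -1.6, 0.0]
ee_pos: [0.5405, -0.0086, 0.0779]
ft_force: [0.1, -0.3, -0.5]
ee_pos: [0.5403, -0.0083, 0.0764]
ft_force: [-4.6, 2.9, 12.4]
ee_pos: [0.5395, -0.0078, 0.075]
ft_force: [-5.1, 2.6, 9.5]
ee_pos: [0.5385, -0.0074, 0.0736]
ft_force: [-4.9, 0.7, 7.8]
```

View pics/7press.png

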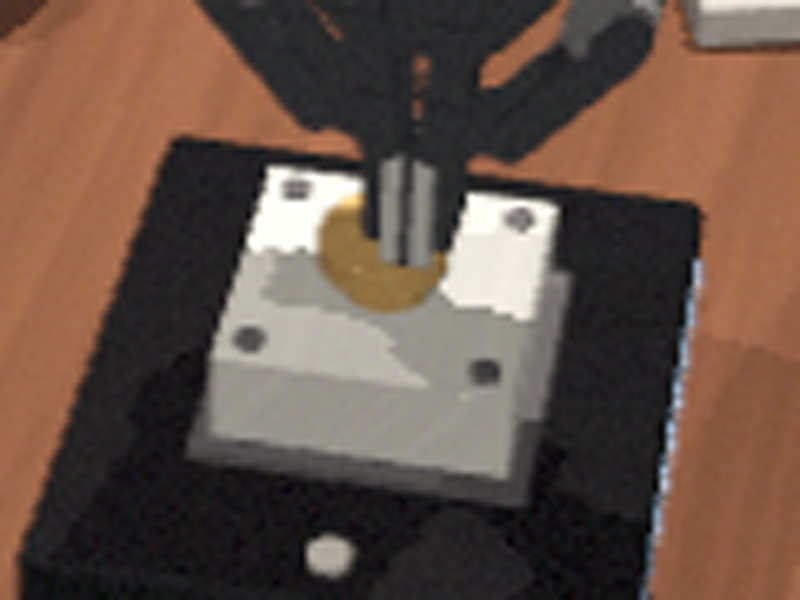

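The side crop shows that the off-centre press has tipped the collar (crop (383,255)) towards the camera. A straight press needs the bushing held upright, so I will regrip high on the collar. First I calibrate the fingertip height from the 5in picture.

```bash
python3 -m handwheel '[[0,0,-0.015,0],[0,0,-0.05,0],[0,0,-0.06,0],[0,0,-0.04,0],[0.0,0,0,0],[0,0,0,0],[0,0,0,0]]' 1 | egrep 'ee_pos|force'; python3 to.py .546 -.011 .08
python3 - <<'E'
from h import *
f=arm.grab_frame('side');im=f['pixels']
o=f['world_from_camera'][:3,3]
for u,v in((455,302),(307,278)):
    d=ray(f,[190+v/6.667,290+u/6.667],0)-o
    for y in(-.004,0.0): print(u,y,o+d*(y-o[1])/d[1])
for z in(.066,.07): print('cm',z)
save('8now',cv2.resize(im[190:280,290:410],(800,600),interpolation=cv2.INTER_CUBIC))
E
```

```text
ee_pos: [0.5388, -0.0083, 0.1256]
ft_force: [0.1, 0.1, 0.5]
t 18.925 pos [ 0.5388 -0.0083  0.1256] yaw [ 3.1412 -0.0114  1.5706] F [0.1 0.1 0.5] gap 0.08529123240918796
tool shift mm [-3.2  7.1 45.6] frac [-0.0106  0.0238  0.1519]
455 -0.004 [ 0.52396834 -0.004       0.05963394]
455 0.0 [0.52323134 0.         0.06330629]
307 -0.004 [ 0.56660861 -0.004       0.05879556]
307 0.0 [0.56560679 0.         0.06247311]
cm 0.066
cm 0.07
```

View pics/8now.png

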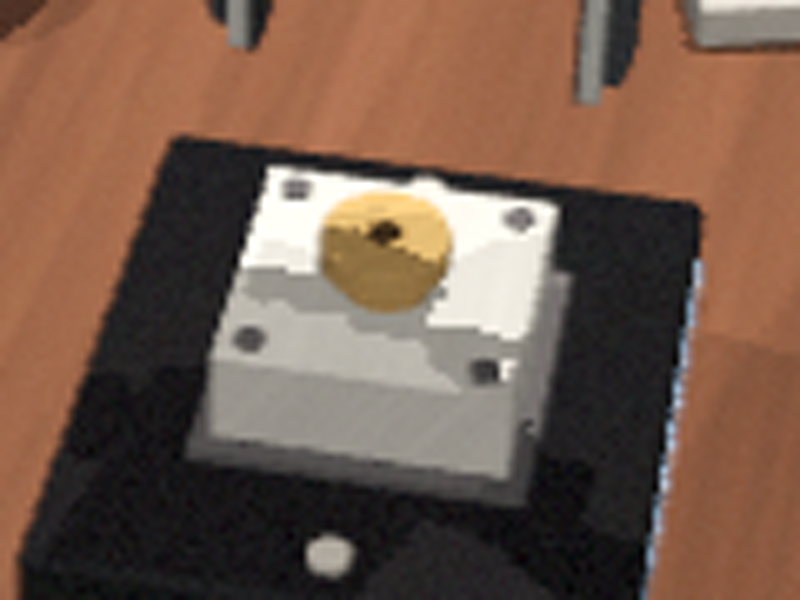

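The released bushing now sits much deeper. Its hole is at crop (385,232), no shank shows, and it looks nearly level. A centred press with shut fingers should finish it.

```bash
python3 - <<'E'
from h import *
f=arm.grab_frame('side')
for z in(.066,.069,.072,.075,.078): print(z,ray(f,[190+232/6.667-.5,290+385/6.667-.5],z)+[-.0001,.0014,0])
E
python3 -m handwheel '[[-0.01,0.023,0,0],[0,0,0,0],[0,0,0,0],[0,0,0,0],[0,0,0.03,0],[0,0,0.04,0],[0,0,0.04,0],[0,0,0.02,0],[0,0,0,0]]' 0 | egrep 'ee_pos|force'; python3 to.py .546 -.0112 .078
```

```text
0.066 [ 0.54935629 -0.02056007  0.066     ]
0.069 [ 0.54861696 -0.01716474  0.069     ]
0.072 [ 0.54787762 -0.0137694   0.072     ]
0.075 [ 0.54713828 -0.01037407  0.075     ]
0.078 [ 0.54639894 -0.00697873  0.078     ]
ee_pos: [0.5451, -0.0109, 0.082]
ft_force: [-0.3, 0.2, -0.1]
t 20.15 pos [ 0.5451 -0.0109  0.082 ] yaw [-3.1384 -0.012   1.5706] F [-0.3  0.2 -0.1] gap -0.00018378105443139588
tool shift mm [-0.4  0.9  4. ] frac [-0.0012  0.0029  0.0133]
```

```bash
python3 -m handwheel '[[0,0.003,0.006,0],[0,0,0.006,0],[0,0,0.006,0]]' 0 | egrep 'ee_pos|force'; for k in 1 2 3; do python3 -m handwheel '[[0,0,0.006,0]]' 0 | egrep 'ee_pos|force'; done
```

```text
ee_pos: [0.5467, -0.0109, 0.077]
ft_force: [-0.2, -0.6, -0.7]
ee_pos: [0.5468, -0.0109, 0.0753]
ft_force: [-0.3, -0.3, -0.3]
ee_pos: [0.5468, -0.0109, 0.0734]
ft_force: [0.2, 1.0, 0.1]
ee_pos: [0.5471, -0.0109, 0.0722]
ft_force: [-2.1, 0.2, 8.6]
```

```bash
for k in 1 2 3 4; do python3 -m handwheel '[[0,0,0.006,0]]' 0 | egrep 'ee_pos|force'; done
```

```text
ee_pos: [0.5473, -0.0109, 0.0712]
ft_force: [-3.8, 0.4, 9.2]
ee_pos: [0.5473, -0.0108, 0.0704]
ft_force: [-2.5, 0.2, 9.5]
ee_pos: [0.5473, -0.0107, 0.0696]
ft_force: [-2.7, 0.9, 9.2]
ee_pos: [0.5473, -0.0107, 0.0688]
ft_force: [-3.4, 0.4, 9.1]
```

Going down steadily at about 9 N, with the collar landing expected at z ≈ 0.066.

```bash
for k in 1 2 3 4; do python3 -m handwheel '[[0,0,0.006,0]]' 0 | egrep 'ee_pos|force'; done
```

```text
ee_pos: [0.5472, -0.0106, 0.068]
ft_force: [-3.0, 0.3, 9.1]
ee_pos: [0.5472, -0.0106, 0.0671]
ft_force: [-3.8, 0.5, 9.8]
ee_pos: [0.547, -0.0106, 0.0663]
ft_force: [-4.4, -0.1, 11.3]
ee_pos: [0.5469, -0.0106, 0.0659]
ft_force: [-6.9, 0.3, 17.7]
```

```bash
for k in 1 2; do python3 -m handwheel '[[0,0,0.007,0]]' 0 | egrep 'ee_pos|force'; done
```

```text
ee_pos: [0.5469, -0.0106, 0.0659]
ft_force: [-7.2, 0.5, 22.2]
ee_pos: [0.5468, -0.0106, 0.0659]
ft_force: [-7.4, 0.5, 18.7]
```

```bash
python3 -m handwheel '[[0,0,-0.01,0],[0,0,-0.04,0],[0,0,-0.1,0],[0,0,-0.12,0],[0,0,-0.12,0],[0,0,-0.05,0],[0,0,0,0],[0,0,0,0]]' 0 | egrep 'ee_pos|force'
python3 - <<'E'
from h import *
f=arm.grab_frame('side');im=f['pixels']
u=[cv2.resize(im[205:265,320:380],(600,600),interpolation=cv2.INTER_CUBIC)]
a=np.linspace(0,2*np.pi,100);c=np.c_[.5461+.019*np.cos(a),-.0117+.019*np.sin(a)]
for z in(.066,.056):
    p=((proj(f,np.c_[c,0*a+z])+.5-[205,320])*10)[:,::-1]
    for q in p: cv2.circle(u[0],tuple(int(v) for v in q),1,(255,0,0) if z>.06 else (0,0,255),-1)
save('9home',u[0])
for n in ('top','side'):
    f=arm.grab_frame(n)
    for q in('morse_key','globe','ship_model'):
        for d in arm.look_for(f,q)[:1]: print(n,q,round(d['score'],2),np.round(d['location']))
E
```

```text
ee_pos: [0.5462, -0.0119, 0.2041]
ft_force: [-0.3, 0.1, -0.3]
top morse_key 0.73 [302. 507.]
top globe 0.74 [158. 458.]
top ship_model 0.9 [166. 251.]
side morse_key 0.37 [254. 345.]
side globe 0.84 [164. 277.]
side ship_model 0.79 [320. 192.]
```

View pics/9home.png

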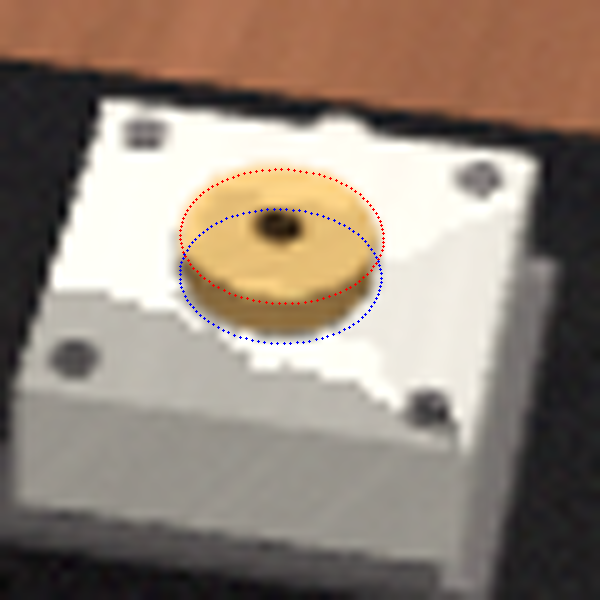

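```bash
python3 -c "
from station import arm
print(arm.close_job(), arm.read_state()['time_s'])"
```

```text
the job is handed in; nothing more can be done
the job is handed in; nothing more can be done
```

The brass bushing is in the hub's bore with its collar home, and the job was handed in at about 23 s on the robot's clock. I took it from the green tray by its collar and fed it into the bore by sight, with no measurable contact force. I then let go and pressed it down with the fingers shut.

**One correction on the way:** after release the bushing leaned, and the first presses met up to about 16 N with sideways forces near 5 N. A press I made off-centre tipped it further but also moved it past the rubber balls. A centred press then took it down at about 9 N.

**Last checks:**
- **Seating:** pressing stopped hard at a tool height of 65.9 mm, against 66 mm expected for the collar home. The highest vertical reading was 22 N, below the 35 N limit.
- **Picture:** the last side view shows the collar flat on the hub, with its top close to the outline projected for the seated position (about 1–2 mm off in places).
- **Robot:** it is clear of everything, with the tool at 0.204 m.
- **Other objects:** the globe and ship were found within about 3 pixels of where they started in both views.
- **Morse key:** I have no before-and-after measurement. The top view found it where it shows in the first picture, but the side view reported it on the hub with a low score of 0.37. I took that for a false match. The arm never went near the key.
- **Not done:** I did not probe the collar's edges for flatness.

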